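# Pack the desk caddy and open the screw jar in it

### The arm

A 6-joint arm with a two-finger parallel gripper is mounted at the origin on the work surface. World frame = base frame: x ahead of the robot, y to its left, z up, the work surface at z = 0. Lengths are in m, angles in rad, forces in N, time in s.
With the tool pointing down it reaches from about 0.35 to 0.975 m from the base axis. Payload 4.9 kg.
Tool frame: the origin (TCP) lies on the centre line of the jaws, within the pads' length; the fingertips stand ctrl.tcp_to_tips ahead of it and the grasp point (between the pads) lies 3 mm ahead of it (ctrl.tcp_to_tips is the distance from the TCP to the fingertips, in m); z points along the fingers, y is the direction in which the jaws open and shut (so a half turn about z gives the same grasp; the last joint's range is limited). The gripper opens to 85 mm and grips with 20 to 120 N. Pads are 22 mm wide; open, the fingers measure 114 mm over their backs; the gripper's body (76 mm by 85 mm) begins 54 mm behind the grasp point. The pads swing forward as they close: fully open they stand 13 mm farther back than shut.
Start: joints at [1.123, 0.053, 1.613, -0, 1.476, -0.119], TCP at [0.202, 0.592, 0.253] pointing down, gripper open.
Joint ranges: [-3.01, 3.01], [-1.01, 2.22], [0.06, 2.58], [-1.02, 4.17], [0.09, 2.62], [-3.14, 3.14]. Speed limits (rad/s): [2.57, 2.57, 3.14, 3.14, 3.14, 3.14].

### API

Orientations are given as a rotation vector (axis times angle).
In Python, from station import ctrl, vision gives the robot as it stands.
- The arm moves only by the tool jog_arm, never from a script. Its argument "deltas" is a list of rows, each a list of 7 numbers: the turn, a rotation vector about the tool's x, y, z in rad, then the shift along the tool's x, y, z in cm, then the opening, from 0 (shut) to 1 (fully open). A call has 1 to 12 rows; each row shifts and turns the commanded pose from where the row before left it, along the tool's axes as they then stand; what a row does not reach is not made up. A row lasts 1/12 s, in which the tool goes at most 41.7 mm and 7.16 degrees, less where a joint would pass 70% of its speed; a pose out of reach is approached as far as the arm can. A call with a gripper value outside its range is refused whole. The fingers move at their own pace and stop on an object; "grip_force" is the grip in N (left out, the last holds). Time passes only in rows, so rows that do not move let the fingers close. It gives the time, the measured TCP pose, the force and the opening at its end, in the units of the state.
- ctrl.get_obs(): the state, without advancing time (a new reading comes with each control period).
- vision.get_image(name): name is "scene" or "side" or "wrist"; returns (picture, depth): 384x512x3 uint8, red, green, blue; 384x512 float32, m along the optical axis (not along the pixel's ray), 0 where there is no reading.
- vision.calibration(name): a dict with "fx", "fy", "cx", "cy" (pixels), "dist" ([k1, k2, p1, p2, k3] as OpenCV has them; the pictures are not rectified), "rvec" (rotation vector, rad) and "tvec" (3), from world to camera coordinates, as OpenCV has them; the wrist camera has in their place "hand_eye" (4x4, takes a point from camera to tool coordinates, whose origin is the TCP and whose axes are the flange's). Camera axes: x right, y down, z forward; pixel columns grow to the right and rows downward; lengths in m; the calibration is good to about 2 mm. A picture is of the moment at which its call begins: read the wrist's pose just before it. calibration takes no time and is no camera call.
- ctrl.finish_job(): hands the job in, once; it reports no verdict.
The state is a dict: "t": time; "q": joint angles; "dq": joint speeds; "effort": joint torques, N m; "tool_pos": TCP position; "tool_rot": TCP orientation; "contact_force": force on the tool from outside, world axes, zero at the start; "wrist_torque": the same for the moment, N m; "opening": finger opening in m.
Only numpy, scipy, OpenCV 4.12 (cv2) and the standard library are available. Lean on these libraries where they do the work, as an engineer would, in place of code of your own. Each camera call takes 0.05 s, during which the arm holds its last target. There are 200 camera calls.

### The job

Pack the blue staple tin and the square glass jar, both upright and fully down, side by side into the white desk caddy, with the jar's red lid still done up tight. Then, with the caddy keeping the jar from turning, unscrew the tight lid anticlockwise until its thread lets go, lift it just clear and finish while still holding it level, right above the open jar and two or three centimetres higher than when it was on. Leave the mug, tape, note block, stapler and glue stick where they are.

Things in the scene. Friction and masses are not known exactly. Their poses are not given: they have to be found in the camera images.
- caddy: White open box stuck to the desk (it cannot move). Origin: centre of its underside. Inside 66 mm along its x and 97 mm along its y; floor 4 mm thick; walls 25 mm high from the desk and 4 mm thick, their top 6 mm flared outwards as a lead-in (105 mm by 74 mm outside, about 113 mm by 82 mm over the lips). Tin and jar (30 + 60 mm) fill its 97 mm length, in either order.
- tin_center (a point): Centre, half-way up, of the blue staple tin with a pale band: 60 mm (its x) by 30 mm (its y) by 65 mm high, standing upright, about 0.14 kg, foot stepped in by 2 mm all round over the lowest 4 mm. z up. In the caddy its 60 mm side lies along the caddy's x.
- tin: The same tin; origin at the centre of its underside, 32.5 mm below tin_center.
- jar_base (a point): Centre of the underside of the square glass jar with screws in it: body 60 mm by 60 mm (sides along its x and y) and 62 mm high, about 0.4 kg, foot stepped in by 3 mm all round over the lowest 6 mm, then a round neck 44 mm across up to the mouth, 86 mm above the base. z up. It may go into the caddy at any quarter turn. Standing loose it turns along with its lid.
- jar: The same jar; same origin as jar_base.
- jar_mouth (a point): Centre of the jar's mouth (top of the neck), 86 mm above the jar's base.
- lid_center (a point): Centre, half-way up, of the round red lid: 60 mm across, 26 mm high, 0.05 kg; a white stripe on top. Screwed on, it spans 78 to 104 mm above the jar's base, so that this point is 91 mm above the base and 5 mm above the mouth; between lid and body 16 mm of the narrow neck are free. Done up, the lid carries the jar (with 1 mm of play), so the jar can be picked up by it. Its two lugs hook under the jar's lugs until it has been turned.
- lid: The same lid; origin at the centre of its lower edge, 13 mm below lid_center.
- jar_thread (a joint): Lid's turn on the jar, rad: 0 = tight, grows anticlockwise from above, stiff (0.45 N m) all the way. From about 1.1 (63 degrees) to the stop at 2.0 it lifts off; at 1.25 it is well free. The lid does not rise as it turns. In the caddy the jar itself turns some 5 degrees before it is braced. Ease the turning effort before lifting. Keeps its value once the lid is off.
- mug: Blue ceramic mug, 82 mm across, 95 mm high, bystander. Origin: centre of its underside.
- tape: Flat yellow tape roll, 88 mm across, 19 mm high, bystander. Origin: centre of its underside.
- notes: Yellow block of notes, 76 by 76 by 22 mm, bystander. Origin: centre of its underside.
- stapler: Black and green stapler, 125 mm long along its y, 40 mm high, bystander. Origin: centre of its underside.
- glue: Orange and white glue stick standing up, 28 mm across, 90 mm high, bystander. Origin: centre of its underside.
Not all that is in view belongs to the job. What is meant by the tin is not orange, and is the smaller of those in its own colour.

How it is judged:
By the outcome, as a careful person would: the job done as asked, in the order asked, and still so for the second after the job is handed in, while the arm keeps its last pose, push and grip.
It also fails if it takes over 64 s, if anything falls off the work surface, if the arm or the gripper's body presses on something with over 40 N, if the wrist force passes 120 N, or if a joint passes its speed limit or range.

## Working session

There is one attempt and no reset: what is moved stays moved. The work goes in short steps, Python scripts to look and compute and a tool call to move; the robot and the scene stay as the last step left them, time stands still between calls to the robot, and variables do not carry over. Pictures are saved under pics/ and viewed, about 8 in all and at most 12, crops included, and the job is handed in when it is done.

Besides the shell and the picture viewer there is one more tool, called after ">>>" as a command line: name --pt "numbers of a row" for each row, then --argument value for the rest. jog_arm: Moves the arm, as the interface text tells. Its arguments: {"type":"object","properties":{"deltas":{"type":"array"},"grip_force":{"type":"number"}},"required":["deltas"]}

```bash
ls; mkdir -p pics; cat > h.py <<'E'
import numpy as np, cv2
from scipy.spatial.transform import Rotation as R
from station import ctrl, vision
def grab(name):
    o=ctrl.get_obs(); im,d=vision.get_image(name); return o,im,d
def cam(name,o):
    c=vision.calibration(name)
    K=np.array([[c['fx'],0,c['cx']],[0,c['fy'],c['cy']],[0,0,1]]);D=np.array(c['dist'])
    if 'hand_eye' in c:
        T=np.eye(4);T[:3,:3]=R.from_rotvec(o['tool_rot']).as_matrix();T[:3,3]=o['tool_pos'];T=T@np.array(c['hand_eye'])
    else:
        W=np.eye(4);W[:3,:3]=R.from_rotvec(np.ravel(c['rvec'])).as_matrix();W[:3,3]=np.ravel(c['tvec']);T=np.linalg.inv(W)
    return K,D,T
def plane(uv,name,o,z):
    K,D,T=cam(name,o)
    p=cv2.undistortPoints(np.float64(uv).reshape(-1,1,2),K,D)[:,0]
    d=np.c_[p,np.ones(len(p))]@T[:3,:3].T
    return T[:3,3]+d*((z-T[2,3])/d[:,2])[:,None]
def cloud(name,o,dep):
    K,D,T=cam(name,o)
    v,u=np.mgrid[:384,:512]
    p=cv2.undistortPoints(np.float64(np.c_[u.ravel(),v.ravel()]).reshape(-1,1,2),K,D)[:,0]
    X=np.c_[p,np.ones(len(p))]*dep.reshape(-1,1)
    return (X@T[:3,:3].T+T[:3,3]).reshape(384,512,3)
def save(n,im): cv2.imwrite('pics/'+n,cv2.cvtColor(im,cv2.COLOR_RGB2BGR))
E
python3 - <<'E'
from h import *
for n in ('scene','side'):
    o,im,d=grab(n); save(n+'0.png',im); np.savez(n+'0.npz',im=im,d=d)
    print(n,cam(n,o)[2].round(3).tolist())
print(o, getattr(ctrl,'tcp_to_tips',None))
E
```

```text
pics
scene [[-0.619, 0.553, -0.558, 1.117], [0.785, 0.434, -0.442, 0.45], [-0.002, -0.711, -0.703, 0.801], [0.0, 0.0, 0.0, 1.0]]
side [[-0.873, -0.343, 0.347, 0.239], [-0.488, 0.631, -0.603, 0.57], [-0.012, -0.696, -0.718, 0.791], [0.0, 0.0, 0.0, 1.0]]
{'t': 0.05, 'q': array([ 1.12297900e+00,  5.33437034e-02,  1.61427599e+00,  1.70202891e-06,
        1.47599032e+00, -1.19016664e-01]), 'dq': array([ 4.73559313e-04, -1.89029413e-03, -2.21164171e-04, -2.12309975e-03,
       -4.76686953e-04, -4.02120866e-05]), 'effort': array([ 2.88147294e-05, -3.95177758e+01, -3.71663296e+01, -4.45713090e-05,
        3.99309938e-03, -1.82630725e-05]), 'tool_pos': array([0.20157879, 0.59099986, 0.25208188]), 'tool_rot': array([-5.14062910e-01, -3.09867392e+00,  3.04114707e-03]), 'contact_force': array([ 0.24423763, -0.87553326,  0.05059392]), 'wrist_torque': array([ 0.04337663,  0.00512532, -0.01864916]), 'opening': 0.08492752426792081} 0.022
```

```bash
python3 -c "
import cv2,numpy as np
a=cv2.imread('pics/scene0.png');cv2.imwrite('pics/s.png',cv2.resize(a,(800,600)))"
```

```text
(no output)
```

View pics/scene0.png

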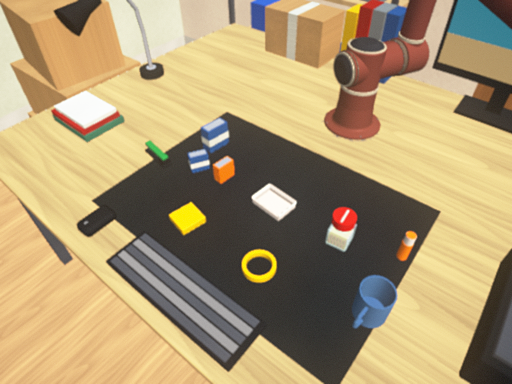

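View pics/side0.png

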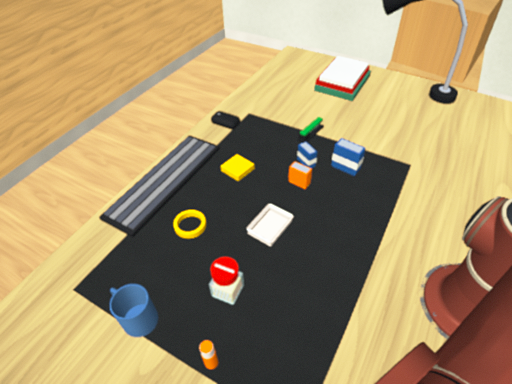

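Scene view: the small blue tin is at (199,160), the orange decoy at (224,168) and the larger blue one at (215,135). The caddy is at (274,202), and the jar at (340,235) with its lid at (344,218). In the side view the same things are at tin (307,154), caddy (270,225) and lid (225,270). Next I measure them.

```bash
cat > m.py <<'E'
from h import *
def report(name,im,d,o,boxes):
    P=cloud(name,o,d); hsv=cv2.cvtColor(im,cv2.COLOR_RGB2HSV)
    H,S,V=[hsv[...,i].astype(int) for i in range(3)]
    for lab,(u0,v0,u1,v1),kind in boxes:
        m=np.zeros((384,512),bool); m[v0:v1,u0:u1]=1
        m&=d>0
        if kind=='lid': m&=((H<8)|(H>172))&(S>120)
        Z=P[...,2]
        zs=Z[m]; 
        for lo,hi in {'lid':[(.095,.112)],'tin':[(.058,.072)],'caddy':[(.018,.03)],'any':[(.03,.2)],'jar':[(.055,.068)]}[kind]:
            mm=m&(Z>lo)&(Z<hi)
            q=P[mm]
            if len(q)<5: print(name,lab,lo,'few',np.percentile(zs,[50,90,99])); continue
            r=cv2.minAreaRect(np.float32(q[:,:2]*1000))
            print(name,lab,'n',len(q),'z',np.percentile(q[:,2],[5,50,95]).round(4),'mean',q[:,:2].mean(0).round(4),'rect',np.round(r[0],1),np.round(r[1],1),round(r[2],1))
E
python3 - <<'E'
from m import *
o=ctrl.get_obs()
B={'scene':[('lid',(325,200,365,235),'lid'),('jar',(320,205,362,255),'jar'),('tin',(184,146,213,175),'tin'),('caddy',(247,180,302,224),'caddy'),('orange',(211,155,237,185),'any'),('big',(198,115,232,154),'any'),('glue',(395,228,418,263),'any')],
'side':[('lid',(205,252,245,290),'lid'),('jar',(205,252,245,305),'jar'),('tin',(295,142,318,168),'tin'),('caddy',(242,200,298,248),'caddy'),('orange',(286,160,315,190),'any'),('big',(328,136,370,177),'any')]}
for n in B:
    z=np.load(n+'0.npz'); report(n,z['im'],z['d'],o,B[n])
    y0,y1,x0,x1=(110,265,180,370) if n=='scene' else (130,310,190,380)
    save(n+'c.png',cv2.resize(z['im'][y0:y1,x0:x1],None,fx=4,fy=4,interpolation=cv2.INTER_CUBIC)[:600,:800])
E
```

```text
scene lid n 358 z [0.0974 0.1053 0.1073] mean [0.525  0.2449] rect [521.8 243.3] [59.9 59.8] 84.2
scene jar n 191 z [0.0564 0.0627 0.0653] mean [0.5396 0.2505] rect [523.3 243.9] [59.6 60.6] 5.6
scene tin n 158 z [0.0597 0.0666 0.0694] mean [ 0.5485 -0.2658] rect [ 546.8 -268.2] [35.6 60.4] 59.8
scene caddy n 281 z [0.0188 0.0244 0.0281] mean [0.5184 0.0182] rect [525.1  21. ] [116.6  83.8] 84.2
scene orange n 302 z [0.0331 0.0599 0.0684] mean [ 0.5332 -0.1692] rect [ 526.7 -173.6] [32.7 64.1] 80.7
scene big n 604 z [0.0356 0.0726 0.0936] mean [ 0.4417 -0.2966] rect [ 467.  -297.4] [172.2  71.7] 15.9
scene glue n 243 z [0.0357 0.0709 0.0917] mean [0.4708 0.4019] rect [465.2 401.7] [25.9 28.2] 33.8
side lid n 502 z [0.0989 0.1045 0.1062] mean [0.5196 0.2433] rect [521.2 241.3] [60.3 59.4] 89.1
side jar n 232 z [0.0564 0.0623 0.065 ] mean [0.5104 0.2548] rect [521.3 241.5] [60.3 57.2] 6.2
side tin n 205 z [0.06  0.067 0.069] mean [ 0.5437 -0.2461] rect [ 537.1 -237.7] [ 59.5 125.1] 19.1
side caddy n 341 z [0.0196 0.0243 0.0276] mean [0.5304 0.0148] rect [527.   20.4] [114.8  84. ] 83.8
side orange n 357 z [0.0323 0.0593 0.0683] mean [ 0.5271 -0.1737] rect [ 524.7 -209.7] [105.2  60.9] 82.9
side big n 723 z [0.0366 0.0784 0.0958] mean [ 0.4236 -0.2989] rect [ 426.3 -310.7] [48.7 87.7] 84.1
```

View pics/scenec.png

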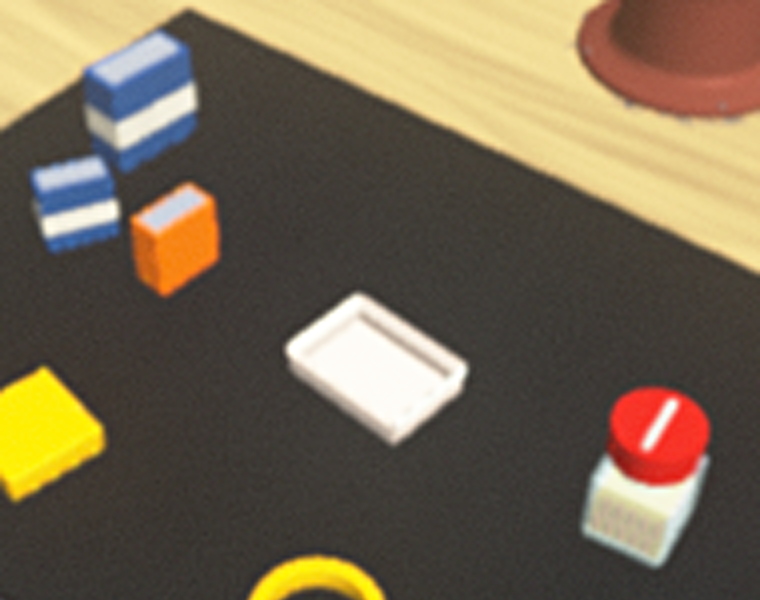

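The crop shows the small tin with its long side turned about -30°, the orange box clear of it, the caddy empty, and the jar standing alone. Next I write a helper that works out moves and check the wrist camera geometry.

```bash
cat > g.py <<'E'
from h import *
import sys
def rel(x,y,z,jaw):
    o=ctrl.get_obs(); M=R.from_rotvec(o['tool_rot']).as_matrix()
    sh=M.T@(np.array([x,y,z])-o['tool_pos'])*100
    c,s=np.cos(np.radians(jaw)),np.sin(np.radians(jaw))
    T=np.array([[-s,c,0],[c,s,0],[0,0,-1.]]).T  # columns x,y,z
    T=np.array([[-s,c,0],[c,s,0],[0,0,-1.]]).T
    if np.linalg.det(T)<0: T[:,0]*=-1
    rv=R.from_matrix(M.T@T).as_rotvec()
    print('pos',o['tool_pos'].round(4),'jaw',np.degrees(np.arctan2(M[1,1],M[0,1])).round(2),'tilt',M[:2,2].round(4),'t',round(o['t'],2),'q',o['q'].round(2))
    print('shift cm',sh.round(3),'turn rad',rv.round(4),'rows>=',np.linalg.norm(sh)/4.17,np.linalg.norm(rv)/.125)
if __name__=='__main__': rel(*map(float,sys.argv[1:5]))
E
python3 g.py 0.522 0.2425 0.30 -96; python3 -c "
from h import *
print(vision.calibration('wrist'))"
```

```text
pos [0.2016 0.591  0.2522] jaw 71.16 tilt [-0.0008 -0.0017] t 0.1 q [ 1.12  0.05  1.61  0.    1.48 -0.12]
shift cm [-41.578 -22.65   -4.75 ] turn rad [-6.0000e-04  2.7000e-03  2.9175e+00] rows>= 11.411229954249755 23.340343348673553
{'fx': 268.6307557290348, 'fy': 268.6307557290348, 'cx': 255.88821680268504, 'cy': 190.2573011544071, 'dist': array([-0.03402565,  0.        ,  0.        ,  0.        ,  0.        ]), 'hand_eye': array([[ 2.89135321e-04, -9.49595300e-01, -3.13478360e-01,
         7.98971598e-02],
       [ 9.99999501e-01, -2.50726647e-05,  9.98295582e-04,
        -3.12943400e-04],
       [-9.55836531e-04, -3.13478492e-01,  9.49594820e-01,
        -1.21249699e-01],
       [ 0.00000000e+00,  0.00000000e+00,  0.00000000e+00,
         1.00000000e+00]])}
```

>>> jog_arm --pt "0 0 0 -3.465 -1.888 0 1" --pt "0 0 0 -3.465 -1.888 0 1" --pt "0 0 0 -3.465 -1.888 0 1" --pt "0 0 0 -3.465 -1.888 0 1" --pt "0 0 0 -3.465 -1.888 0 1" --pt "0 0 0 -3.465 -1.888 0 1" --pt "0 0 0 -3.465 -1.888 0 1" --pt "0 0 0 -3.465 -1.888 0 1" --pt "0 0 0 -3.465 -1.888 0 1" --pt "0 0 0 -3.465 -1.888 0 1" --pt "0 0 0 -3.465 -1.888 0 1" --pt "0 0 0 -3.465 -1.888 0 1"

```text
t: 1.1
tool_pos: [0.5229, 0.241, 0.2528]
tool_rot: [-0.514, -3.099, 0.0]
contact_force: [-0.1, 0.0, 0.6]
opening: 0.0852
```

>>> jog_arm --pt "0 0 0.12 0 0 0 1" --pt "0 0 0.12 0 0 0 1" --pt "0 0 0.12 0 0 0 1" --pt "0 0 0.12 0 0 0 1" --pt "0 0 0.12 0 0 0 1" --pt "0 0 0.12 0 0 0 1" --pt "0 0 0.12 0 0 0 1" --pt "0 0 0.12 0 0 0 1" --pt "0 0 0.12 0 0 0 1" --pt "0 0 0.12 0 0 0 1" --pt "0 0 0.12 0 0 0 1" --pt "0 0 0.12 0 0 0 1"

```text
t: 2.1
tool_pos: [0.5218, 0.2427, 0.2526]
tool_rot: [-2.436, -1.984, 0.002]
contact_force: [0.3, 0.3, -0.7]
opening: 0.0856
```

>>> jog_arm --pt "0 0 0.12 0 0 0 1" --pt "0 0 0.12 0 0 0 1" --pt "0 0 0.12 0 0 0 1" --pt "0 0 0.12 0 0 0 1" --pt "0 0 0.12 0 0 0 1" --pt "0 0 0.12 0 0 0 1" --pt "0 0 0 0 0 0 1" --pt "0 0 0 0 0 0 1"

```text
t: 2.77
tool_pos: [0.5219, 0.2427, 0.2528]
tool_rot: [-2.974, -1.012, 0.001]
contact_force: [-0.1, 0.4, 0.8]
opening: 0.0851
```

```bash
python3 - <<'E'
from g import *
o,im,d=grab('wrist'); save('w1.png',im); np.savez('w1.npz',im=im,d=d,pos=o['tool_pos'],rot=o['tool_rot'])
rel(0.526,0.02,0.25,-96)
P=cloud('wrist',o,d); print('bg z',np.median(P[...,2][d>0]))
for lo,hi in ((.098,.112),(.056,.068),(.018,.03)):
    m=((P[...,2]>lo)&(P[...,2]<hi)&(d>0)).astype(np.uint8)
    m=cv2.morphologyEx(m,cv2.MORPH_OPEN,np.ones((3,3)))
    n,L,st,c=cv2.connectedComponentsWithStats(m)
    for i in range(1,n):
        if st[i,4]>150:
            q=P[L==i]; r=cv2.minAreaRect(np.float32(q[:,:2]*1000)); print(lo,st[i],'mean',q.mean(0).round(4),'rect',np.round(r[0],1),np.round(r[1],1),round(r[2],1))
E
```

```text
pos [0.522  0.2427 0.2529] jaw -52.44 tilt [-0.0006 -0.0002] t 2.82 q [ 0.31 -0.06  1.73 -0.    1.48  1.22]
shift cm [-13.264  17.899   0.298] turn rad [1.000e-04 6.000e-04 7.604e-01] rows>= 5.342960336735487 6.082813011296999
bg z 0.001403886765544149
0.098 [ 229  154   57   56 2493] mean [0.5237 0.2423 0.1046] rect [523.  241.4] [59.8 58.9] 36.2
0.056 [240 140  28  15 215] mean [0.5435 0.2647 0.0616] rect [545.1 264.4] [15.3 32.1] 44.3
0.056 [475 313  21  19 245] mean [ 0.5501 -0.1728  0.0643] rect [ 549.5 -175.6] [31.6 20. ] 85.5
0.056 [498 341  14  19 191] mean [ 0.5362 -0.2531  0.0631] rect [ 532.7 -255.7] [29.9 24.2] 41.1
0.018 [485   0  27  32 435] mean [0.8479 0.1273 0.0216] rect [851.9 124.9] [20.5 51.7] 0.6
0.018 [ 394   62   67   71 1335] mean [0.7252 0.1238 0.0195] rect [724.  122.7] [85.2 86.3] 38.3
0.018 [339 212  78  70 759] mean [0.5468 0.0122 0.0232] rect [536.3  19.7] [115.5  66.5] 86.0
```

View pics/w1.png

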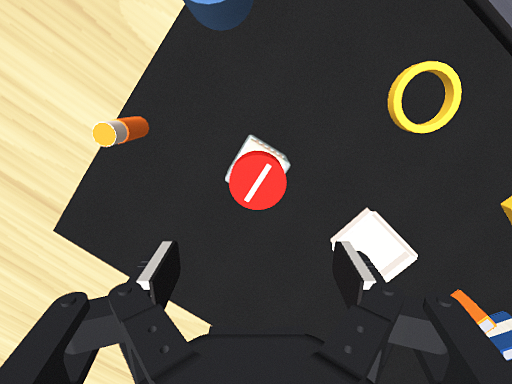

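Wrist view: lid centre at (258,180), the jar's upper corners at (252,136), (290,163) and (228,180), and the caddy at (374,245). Next I look from above the caddy.

>>> jog_arm --pt "0 0 0 -2.2 2.98 0 1" --pt "0 0 0 -2.2 2.98 0 1" --pt "0 0 0 -2.2 2.98 0 1" --pt "0 0 0 -2.2 2.98 0 1" --pt "0 0 0 -2.2 2.98 0 1" --pt "0 0 0 -2.2 2.98 0 1"

```text
t: 3.32
tool_pos: [0.5256, 0.019, 0.2533]
tool_rot: [2.974, 1.011, 0.0]
contact_force: [0.3, -0.3, -0.3]
opening: 0.0854
```

>>> jog_arm --pt "0 0 0.11 0 0 0 1" --pt "0 0 0.11 0 0 0 1" --pt "0 0 0.11 0 0 0 1" --pt "0 0 0.11 0 0 0 1" --pt "0 0 0.11 0 0 0 1" --pt "0 0 0.11 0 0 0 1" --pt "0 0 0.1 0 0 0 1" --pt "0 0 0 0 0 0 1"

```text
t: 3.98
tool_pos: [0.5258, 0.0206, 0.2532]
tool_rot: [3.137, -0.168, -0.0]
contact_force: [-0.2, -0.8, 0.1]
opening: 0.0858
```

```bash
cat > look.py <<'E'
from g import *
def look(n,slabs):
    o,im,d=grab('wrist'); save(n+'.png',im); np.savez(n+'.npz',im=im,d=d,pos=o['tool_pos'],rot=o['tool_rot'])
    P=cloud('wrist',o,d)
    for lo,hi in slabs:
        m=((P[...,2]>lo)&(P[...,2]<hi)&(d>0)).astype(np.uint8)
        m=cv2.morphologyEx(m,cv2.MORPH_OPEN,np.ones((2,2)))
        k,L,st,c=cv2.connectedComponentsWithStats(m)
        for i in range(1,k):
            if st[i,4]>150:
                q=P[L==i]; r=cv2.minAreaRect(np.float32(q[:,:2]*1000)); print(lo,st[i],'mean',q.mean(0).round(4),'rect',np.round(r[0],1),np.round(r[1],1),round(r[2],1))
    return o,im,d,P
E
python3 - <<'E'
from look import *
z=np.load('w1.npz'); o={'tool_pos':z['pos'],'tool_rot':z['rot']}
p=plane([[252,136],[290,163],[228,180]],'wrist',o,.062); print('jar corners',p.round(4),[np.degrees(np.arctan2(*(p[i]-p[0])[[1,0]])).round(1) for i in(1,2)])
o,im,d,P=look('w2',[(.018,.03)])
m=((P[...,2]<.013)&(im.min(2)>150)).astype(np.uint8)
k,L,st,c=cv2.connectedComponentsWithStats(m)
for i in range(1,k):
    if st[i,4]>300: q=P[L==i]; r=cv2.minAreaRect(np.float32(q[:,:2]*1000)); print('floor',st[i],np.median(q[:,2]),np.round(r[0],1),np.round(r[1],1),r[2])
rel(.545,-.265,.25,-120.2)
E
```

```text
jar corners [[0.5538 0.2728 0.062 ]
 [0.5562 0.2179 0.062 ]
 [0.4943 0.2639 0.062 ]] [np.float64(-87.6), np.float64(-171.5)]
0.018 [ 114    0   76   51 1061] mean [0.7024 0.1234 0.0202] rect [686.4  77.9] [195.9  69.6] 59.3
0.018 [ 338    0   67   19 1000] mean [ 0.6962 -0.1334  0.0236] rect [672.7 -77.7] [ 50.8 216.4] 23.4
0.018 [452 101  32  47 310] mean [ 0.5544 -0.2565  0.0266] rect [ 552.7 -255.9] [16.6 60.9] 74.8
0.018 [389 126  11  46 197] mean [ 0.5308 -0.1602  0.0289] rect [572.2 -93.4] [214.2  53.3] 57.9
0.018 [ 213  135   88   61 1746] mean [0.5251 0.0199 0.022 ] rect [541.1  16.5] [118.9 131. ] 84.0
0.018 [108 160  19  42 209] mean [0.5269 0.2118 0.0221] rect [520.7 212.6] [13.6 67.7] 84.0
0.018 [468 181  26  57 392] mean [ 0.4312 -0.2896  0.0268] rect [ 519.7 -172.2] [398.5  79. ] 53.5
floor [ 220  140   72   47 3249] 0.004783793891095178 [525.1  21. ] [97.6 64.8] 84.23692321777344
floor [   0  244   43  123 2907] 0.00095889967212065 [288.8 476.2] [ 78.5 302. ] 65.10819244384766
floor [ 461  297   51   69 1774] 0.00014350404206794898 [ 173.7 -404.6] [217.6  73.6] 36.63253402709961
floor [ 231  315  113   26 1023] 0.0004953770071194907 [213.   -3.2] [198.3  55.5] 89.72872161865234
floor [  83  344   52   40 1305] 0.0007939567838062267 [160.5 360.2] [105.5 104.1] 88.9589614868164
floor [ 378  344   51   40 1301] 0.0002969908208232397 [  99.8 -231.9] [102.5 106.1] 80.62926483154297
pos [0.5258 0.0206 0.2532] jaw -95.93 tilt [-0.0002  0.    ] t 4.03 q [-0.1  -0.19  1.84 -0.    1.49  1.57]
shift cm [ 4.857 28.209  0.319] turn rad [1.000e-04 2.000e-04 4.236e-01] rows>= 6.864737619210652 3.388616682652823
```

View pics/w2.png

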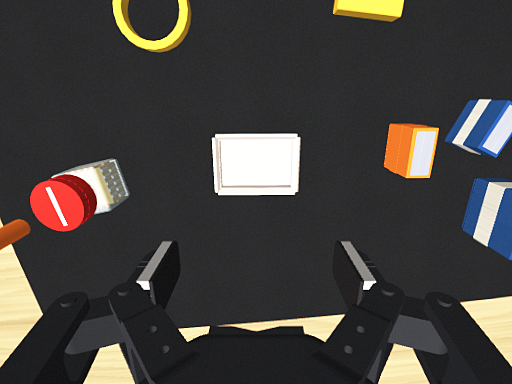

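Caddy floor centre is (256,163) in the view, or about (0.525, 0.021), with its long axis at 84°. The orange box and both blue boxes are on the right. On to the tin.

>>> jog_arm --pt "0 0 0 0.694 4.03 0 1" --pt "0 0 0 0.694 4.03 0 1" --pt "0 0 0 0.694 4.03 0 1" --pt "0 0 0 0.694 4.03 0 1" --pt "0 0 0 0.694 4.03 0 1" --pt "0 0 0 0.694 4.03 0 1" --pt "0 0 0 0.694 4.03 0 1" --pt "0 0 0.106 0 0 0 1" --pt "0 0 0.106 0 0 0 1" --pt "0 0 0.106 0 0 0 1" --pt "0 0 0.106 0 0 0 1" --pt "0 0 0 0 0 0 1"

```text
t: 5.03
tool_pos: [0.5439, -0.2652, 0.2531]
tool_rot: [-3.032, 0.822, 0.001]
contact_force: [-0.0, 0.4, -1.1]
opening: 0.0857
```

```bash
python3 - <<'E'
from look import *
o,im,d,P=look('w3',[(.058,.072)])
rel(.545,-.265,.04,-120.2)
E
```

```text
0.058 [ 246  144   26   50 1270] mean [ 0.5471 -0.2706  0.0627] rect [ 556.  -278.5] [ 34.3 128. ] 58.4
0.058 [ 181  193   42   50 1103] mean [ 0.5282 -0.1774  0.0637] rect [ 512.6 -169.3] [ 44.3 100.9] 66.1
0.058 [307 198  33  16 160] mean [ 0.4685 -0.3154  0.0689] rect [ 468.1 -315.7] [42.1  2.5] 81.3
0.058 [  0 330  17  25 248] mean [0.5052 0.2233 0.0602] rect [553.3  27.9] [ 32.7 678.9] 13.0
pos [ 0.544  -0.2651  0.2532] jaw -120.16 tilt [-0.0002  0.0001] t 5.08 q [-0.58  0.01  1.66 -0.    1.48  1.52]
shift cm [ 0.086 -0.062 21.315] turn rad [-0.      0.0003  0.0007] rows>= 5.111628302490339 0.005623185403231231
```

View pics/w3.png

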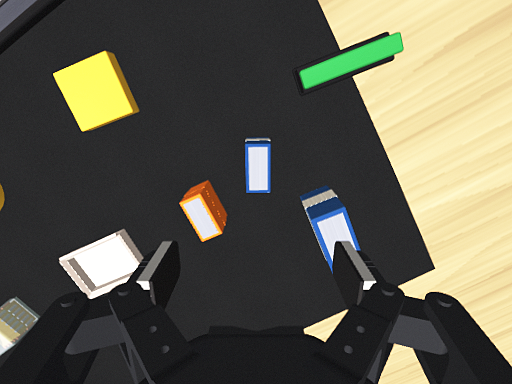

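Wrist view: the tin's top face runs from (246,142) to (271,193), already nearly square to the jaws. The orange box is at (203,212) and the big blue one at (330,230).

```bash
python3 - <<'E'
from look import *
z=np.load('w3.npz'); o={'tool_pos':z['pos'],'tool_rot':z['rot']}; im=z['im']
hsv=cv2.cvtColor(im,cv2.COLOR_RGB2HSV)
m=np.zeros((384,512),np.uint8); m[138:198,240:276]=im[138:198,240:276].max(2)>90
for v in (140,143,146,150,165,180,190,192,194): print(v,np.where(m[v])[0][[0,-1]] if m[v].any() else None, im[v,258])
m2=m.copy(); m2[:145]=0
c=max(cv2.findContours(m2,cv2.RETR_EXTERNAL,cv2.CHAIN_APPROX_NONE)[0],key=cv2.contourArea)
p=plane(c[:,0],'wrist',o,.065); r=cv2.minAreaRect(np.float32(p[:,:2]*1000)); print(r)
E
```

```text
140 [245 270] [188 189 188]
143 [245 269] [ 32  60 104]
146 [245 270] [ 85 128 210]
150 [245 270] [229 231 240]
165 [245 270] [229 230 240]
180 [246 270] [228 230 241]
190 [246 270] [111 152 219]
192 [246 269] [ 47  98 187]
194 None [43 41 39]
((547.5894165039062, -269.3510437011719), (29.7993221282959, 57.48811340332031), 60.59135818481445)
```

```bash
python3 g.py 0.548 -0.2693 0.052 -119.6
```

```text
pos [ 0.544  -0.2651  0.2532] jaw -120.16 tilt [-0.0002  0.0001] t 5.08 q [-0.58  0.01  1.66 -0.    1.48  1.52]
shift cm [ 0.561  0.159 20.115] turn rad [-0.      0.0003 -0.0098] rows>= 4.825795742759218 0.07856727637568538
```

>>> jog_arm --pt "0 0 -0.01 0.28 0.08 2 0.65" --pt "0 0 0 0.28 0.08 3 0.65" --pt "0 0 0 0 0 3 0.65" --pt "0 0 0 0 0 3 0.65" --pt "0 0 0 0 0 3 0.65" --pt "0 0 0 0 0 3 0.65" --pt "0 0 0 0 0 2 0.65" --pt "0 0 0 0 0 1.1 0.65" --pt "0 0 0 0 0 0 0.65" --pt "0 0 0 0 0 0 0.65" --grip_force 40

```text
t: 5.92
tool_pos: [0.5483, -0.2693, 0.0526]
tool_rot: [-3.036, 0.806, -0.0]
contact_force: [0.3, 0.7, -0.1]
opening: 0.0555
```

>>> jog_arm --pt "0 0 0 0 0 0 0.1" --pt "0 0 0 0 0 0 0.1" --pt "0 0 0 0 0 0 0.1" --pt "0 0 0 0 0 0 0.1" --pt "0 0 0 0 0 0 0.1" --pt "0 0 0 0 0 0 0.1"

```text
t: 6.42
tool_pos: [0.5495, -0.2702, 0.0548]
tool_rot: [3.034, -0.809, 0.006]
contact_force: [-0.6, 0.1, 7.1]
opening: 0.0296
```

>>> jog_arm --pt "0 0 0 0 0 -1 0.1" --pt "0 0 0 0 0 -3 0.1" --pt "0 0 0 0 0 -4 0.1" --pt "0 0 0 0 0 -3 0.1" --pt "0 0 0 0 0 -1 0.1" --pt "0 0 0 0 0 0 0.1"

```text
t: 6.92
tool_pos: [0.5498, -0.2704, 0.1768]
tool_rot: [3.033, -0.809, 0.011]
contact_force: [0.5, -1.2, -1.3]
opening: 0.0295
```

```bash
python3 - <<'E'
from look import *
o,im,d,P=look('w4',[])
rel(.5222,-.0115,.17,-95.9)
M=R.from_rotvec(o['tool_rot']).as_matrix(); Q=(P-o['tool_pos'])@M
hsv=cv2.cvtColor(im,cv2.COLOR_RGB2HSV)
m=(d>0)&(abs(Q[...,1])<.014)&(abs(Q[...,0])<.045)&(abs(Q[...,2])<.06)
q=Q[m]; print(len(q),np.percentile(q,[1,5,50,95,99],axis=0).round(4))
for h in np.arange(-.025,-.005,.002): 
    s=q[abs(q[:,2]-h)<.001]; print(round(h,3),len(s), s[:,0].min().round(4) if len(s) else '', s[:,0].max().round(4) if len(s) else '')
print(o['contact_force'],o['opening'])
E
```

```text
pos [ 0.5485 -0.2695  0.1735] jaw -119.86 tilt [ 0.002  -0.0013] t 6.97 q [-0.58  0.08  1.72  0.    1.34  1.51]
shift cm [-15.121 -21.067   0.31 ] turn rad [ 0.0006 -0.0023 -0.4181] rows>= 6.219145843463817 3.3451390150461693
9732 [[-0.0293 -0.0137 -0.0597]
 [-0.0242 -0.0128 -0.0581]
 [ 0.0117  0.0001 -0.0111]
 [ 0.0289  0.0128  0.026 ]
 [ 0.0291  0.0138  0.0432]]
-0.025 0  
-0.023 0  
-0.021 0  
-0.019 0  
-0.017 0  
-0.015 0  
-0.013 404 -0.0285 0.0287
-0.011 5380 -0.0312 0.0293
-0.009 270 -0.0316 0.0295
-0.007 109 0.028 0.0296
[ 0.49003934 -1.22623372 -1.3213169 ] 0.029524604282714275
```

View pics/w4.png

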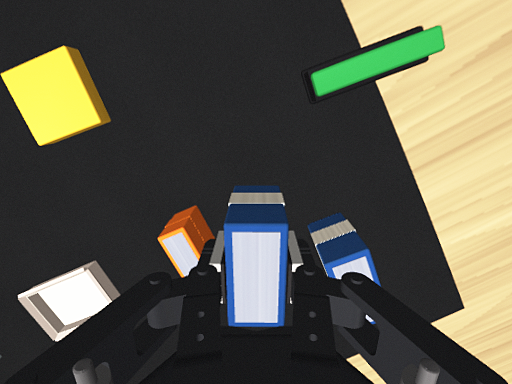

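The tin hangs upright and square between the pads, its top spanning (228,222) to (285,326). It sits 0.8 mm off centre along tool x, and its base is 53.5 mm below the TCP. Next I carry it over the caddy.

>>> jog_arm --pt "0 0 0 -0.9 -1.25 0 0.1" --pt "0 0 0 -1.8 -2.5 0 0.1" --pt "0 0 0 -2.4 -3.35 0 0.1" --pt "0 0 0 -2.4 -3.35 0 0.1" --pt "0 0 0 -2.4 -3.35 0 0.1" --pt "0 0 0 -2.4 -3.35 0 0.1" --pt "0 0 0 -1.8 -2.5 0 0.1" --pt "0 0 -0.06 -0.9 -1.25 0 0.1" --pt "0 0 -0.12 0 0 0.5 0.1" --pt "0 0 -0.12 0 0 2 0.1" --pt "0 0 -0.12 0 0 3 0.1" --pt "0 0 0 0 0 1 0.1"

```text
t: 7.97
tool_pos: [0.517, -0.0117, 0.1003]
tool_rot: [-3.136, 0.155, 0.018]
contact_force: [-0.3, 0.0, -3.1]
opening: 0.0293
```

>>> jog_arm --pt "0 0 0 0 0 0 0.1" --pt "0 0 0 0 0 0 0.1"

```text
t: 8.13
tool_pos: [0.5203, -0.0128, 0.1052]
tool_rot: [-3.137, 0.163, 0.007]
contact_force: [0.8, -0.1, -0.9]
opening: 0.0295
```

```bash
python3 g.py 0.5230 -0.0116 0.0575 -95.9
```

```text
pos [ 0.5203 -0.0128  0.1052] jaw -95.94 tilt [-0.0047  0.0009] t 8.13 q [-0.17 -0.05  1.98  0.    1.22  1.51]
shift cm [ 0.275 -0.149  4.772] turn rad [-0.0004  0.0048 -0.0007] rows>= 1.1468062517036477 0.03866580713031518
```

>>> jog_arm --pt "0 0 0 0.14 -0.07 0.5 0.1" --pt "0 0 0 0.14 -0.07 0.5 0.1" --pt "0 0 0 0 0 0.5 0.1" --pt "0 0 0 0 0 0 0.1" --pt "0 0 0 0 0 0 0.1"

```text
t: 8.55
tool_pos: [0.525, -0.0123, 0.0923]
tool_rot: [-3.137, 0.16, 0.0]
contact_force: [0.4, -0.2, -1.4]
opening: 0.0296
```

```bash
python3 g.py 0.5230 -0.0116 0.0575 -95.9
```

```text
pos [ 0.525  -0.0123  0.0923] jaw -95.82 tilt [-0.0003  0.0001] t 8.55 q [-0.17 -0.03  1.98  0.    1.19  1.51]
shift cm [-0.201 -0.046  3.476] turn rad [-0.      0.0003  0.0013] rows>= 0.8351385205348584 0.011014572783610305
```

>>> jog_arm --pt "0 0 0 -0.2 -0.05 0.3 0.1" --pt "0 0 0 0 0 0.7 0.1" --pt "0 0 0 0 0 0.8 0.1" --pt "0 0 0 0 0 0.6 0.1" --pt "0 0 0 0 0 0.4 0.1" --pt "0 0 0 0 0 0.3 0.1" --pt "0 0 0 0 0 0.2 0.1" --pt "0 0 0 0 0 0.1 0.1" --pt "0 0 0 0 0 0 0.1" --pt "0 0 0 0 0 0 0.1"

```text
t: 9.38
tool_pos: [0.5232, -0.0115, 0.0589]
tool_rot: [3.138, -0.159, -0.0]
contact_force: [-3.3, 0.8, 2.7]
opening: 0.0291
```

```bash
python3 g.py 0.5230 -0.0116 0.0575 -95.9
```

```text
pos [ 0.5232 -0.0115  0.0589] jaw -95.79 tilt [-0.0001 -0.0001] t 9.38 q [-0.16  0.02  1.99 -0.    1.13  1.51]
shift cm [-0.02   0.007  0.135] turn rad [0.0001 0.0001 0.0019] rows>= 0.03278545703767345 0.015028425654660131
```

>>> jog_arm --pt "0 0 0 0 0 0.15 0.1" --pt "0 0 0 0 0 0.1 0.1" --pt "0 0 0 0 0 0 0.1" --pt "0 0 0 0 0 0 0.1"

```text
t: 9.72
tool_pos: [0.5234, -0.0116, 0.0588]
tool_rot: [3.137, -0.158, -0.002]
contact_force: [-12.3, 1.3, 19.3]
opening: 0.0294
```

>>> jog_arm --pt "0 0 0 0 0 0 0.6" --pt "0 0 0 0 0 0 0.6" --pt "0 0 0 0 0 0 0.6" --pt "0 0 0 0 0 0 0.6" --pt "0 0 0 0 0 -2 0.6" --pt "0 0 0 0 0 -4 0.6" --pt "0 0 0 0 0 -4 0.6" --pt "0 0 0 0 0 -4 0.6" --pt "0 0 0 0 0 -3 0.6" --pt "0 0 0 0 0 0 0.6" --pt "0 0 0 0 0 0 0.6"

```text
t: 10.63
tool_pos: [0.5245, -0.0118, 0.2284]
tool_rot: [3.137, -0.159, 0.008]
contact_force: [-0.1, 0.2, -0.4]
opening: 0.0512
```

```bash
python3 - <<'E'
from look import *
o,im,d,P=look('w5',[(.058,.08)])
print(o['tool_pos'])
u,v,w,h=0,0,0,0
m=((P[...,2]>.055)&(P[...,2]<.08)&(abs(P[...,0]-.522)<.05)&(abs(P[...,1]+.0115)<.03)&(d>0))
# top: highest layer
q=P[m]; t=np.median(q[:,2]); print('top z pct',np.percentile(q[:,2],[10,50,90]))
mm=m&(P[...,2]>t-.004); q=P[mm]; A=np.c_[q[:,:2]-q[:,:2].mean(0),np.ones(len(q))]
print('tilt',np.linalg.lstsq(A,q[:,2],rcond=None)[0].round(4)); r=cv2.minAreaRect(np.float32(q[:,:2]*1000)); print(r)
E
```

```text
0.058 [ 386  134   39   55 1622] mean [ 0.5288 -0.1767  0.0628] rect [ 536.1 -122.4] [233.4  76.9] 74.4
0.058 [ 243  155   28   55 1491] mean [ 0.5225 -0.0129  0.0684] rect [533.8 -16.9] [ 36.2 140.9] 82.2
0.058 [ 22 174  54  50 986] mean [0.5283 0.2201 0.0636] rect [564.6 145.1] [ 68.9 333.3] 25.2
0.058 [ 480  200   32   70 1103] mean [ 0.4329 -0.2883  0.0727] rect [ 495.4 -214.7] [439.1  77.3] 50.7
[ 0.52446135 -0.01176293  0.22843136]
top z pct [0.0688003  0.06989844 0.0708188 ]
tilt [-0.0017 -0.0025  0.0699]
((522.4215698242188, -11.40300178527832), (29.516632080078125, 59.99222183227539), 85.04167175292969)
```

View pics/w5.png

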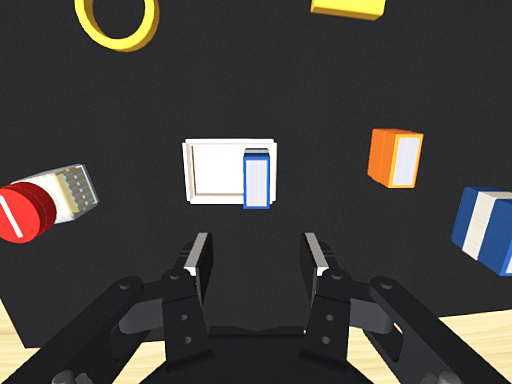

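The tin stands seated in the right end of the caddy, at (257,180), with its top level at about 69 mm. The jar is at left, (45,205). Next I go over the jar.

```bash
python3 g.py 0.522 0.242 0.20 -84.3
```

```text
pos [ 0.5232 -0.0116  0.2258] jaw -95.8 tilt [ 0.0007 -0.0002] t 10.68 q [-0.16 -0.18  1.88 -0.    1.44  1.51]
shift cm [ -2.68  -25.214   2.579] turn rad [ 1.000e-04 -7.000e-04 -2.007e-01] rows>= 6.111969750027718 1.6059338041598827
```

>>> jog_arm --pt "0 0 0 -0.335 -3.15 0.2 0.9" --pt "0 0 0 -0.335 -3.15 0.2 0.9" --pt "0 0 0 -0.335 -3.15 0.2 0.9" --pt "0 0 0 -0.335 -3.15 0.2 0.9" --pt "0 0 0 -0.335 -3.15 0.3 0.9" --pt "0 0 0 -0.335 -3.15 0.4 0.9" --pt "0 0 0 -0.335 -3.15 0.5 0.9" --pt "0 0 0 -0.335 -3.15 0.5 0.9" --pt "0 0 -0.1 0 0 0 0.9" --pt "0 0 -0.1 0 0 0 0.9" --pt "0 0 0 0 0 0 0.9" --pt "0 0 0 0 0 0 0.9"

```text
t: 11.68
tool_pos: [0.5207, 0.2416, 0.1982]
tool_rot: [3.137, 0.151, -0.006]
contact_force: [0.1, 0.1, -0.2]
opening: 0.077
```

```bash
python3 - <<'E'
from look import *
o,im,d,P=look('w6',[(.098,.112)])
c=np.where((P[...,2]>.056)&(P[...,2]<.067)&(np.hypot(P[...,0]-.522,P[...,1]-.242)<.05)&(d>0))
q=P[c]; 
if len(q)>20: print('shoulder',len(q),q.mean(0),cv2.minAreaRect(np.float32(q[:,:2]*1000)))
rel(.522,.242,.095,-84.3)
save('w6c.png',cv2.resize(im[100:290,150:370],None,fx=2.5,fy=2.5,interpolation=cv2.INTER_CUBIC))
E
```

```text
0.098 [ 222  164   70   68 3739] mean [0.5229 0.2405 0.1032] rect [521.3 233.2] [163.1  74.3] 5.1
shoulder 586 [0.54729373 0.24407464 0.06159745] ((541.7283325195312, 243.841552734375), (22.628576278686523, 59.6656379699707), 5.642411231994629)
pos [0.521  0.2415 0.1988] jaw -84.49 tilt [-0.003 -0.001] t 11.73 q [ 0.3  -0.03  1.78 -0.    1.39  1.78]
shift cm [ 0.132 -0.052 10.383] turn rad [ 0.0007  0.003  -0.0033] rows>= 2.4901704724192055 0.03648254016122003
```

View pics/w6c.png

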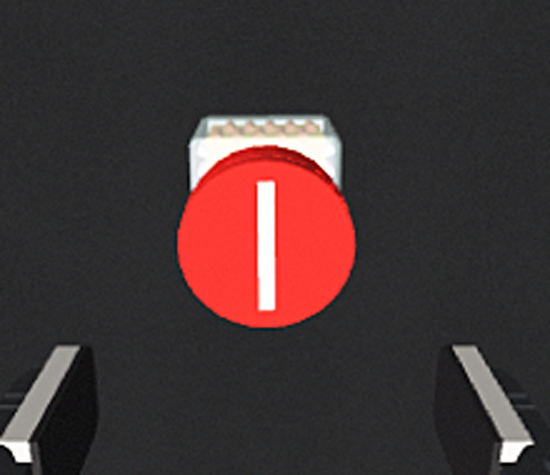

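The lid is centred in view, its stripe parallel to the jaws' normal and to the jar's sides, so it is tight. The jar is square to the tool. I descend and grip.

>>> jog_arm --pt "0 0 0 0.09 -0.03 2 0.9" --pt "0 0 0 0.09 0 3 0.9" --pt "0 0 0 0 0 2.4 0.9" --pt "0 0 0 0 0 1.6 0.9" --pt "0 0 0 0 0 0.8 0.9" --pt "0 0 0 0 0 0.4 0.9" --pt "0 0 0 0 0 0.1 0.9" --pt "0 0 0 0 0 0 0.9" --pt "0 0 0 0 0 0 0.9" --grip_force 80

```text
t: 12.48
tool_pos: [0.5246, 0.2426, 0.0993]
tool_rot: [-3.137, -0.154, -0.004]
contact_force: [0.5, 0.6, -0.2]
opening: 0.0766
```

```bash
python3 g.py 0.5227 0.2417 0.095 -84.4; python3 -c "
from h import *
print(ctrl.get_obs()['contact_force'])"
```

```text
pos [0.5246 0.2426 0.0993] jaw -84.37 tilt [0.0024 0.0008] t 12.48 q [0.3  0.09 1.85 0.   1.21 1.78]
shift cm [-0.199  0.071  0.434] turn rad [-0.0005 -0.0025  0.0006] rows>= 0.11578746192476895 0.020970143529378604
[ 0.53304739  0.58952048 -0.20567377]
```

>>> jog_arm --pt "0 0 0 0 0 0 0.9" --pt "0 0 0 0 0 0 0.9" --pt "0 0 0 0 0 0 0.9"

```text
t: 12.73
tool_pos: [0.524, 0.2425, 0.0986]
tool_rot: [-3.137, -0.155, -0.002]
contact_force: [0.3, 0.9, -0.1]
opening: 0.0765
```

```bash
python3 g.py 0.5227 0.2417 0.095 -84.4
```

```text
pos [0.524  0.2425 0.0986] jaw -84.34 tilt [0.0013 0.0004] t 12.73 q [0.3  0.09 1.85 0.   1.21 1.78]
shift cm [-0.141  0.068  0.36 ] turn rad [-0.0003 -0.0013  0.001 ] rows>= 0.09411530758539256 0.013299683340236077
```

>>> jog_arm --pt "0 0 0 -0.1 0.06 0.3 0.9" --pt "0 0 0 0 0 0 0.9" --pt "0 0 0 0 0 0 0.5" --pt "0 0 0 0 0 0 0.5" --pt "0 0 0 0 0 0 0.5" --pt "0 0 0 0 0 0 0.5" --pt "0 0 0 0 0 0 0.5" --pt "0 0 0 0 0 0 0.5"

```text
t: 13.4
tool_pos: [0.5229, 0.2418, 0.0952]
tool_rot: [-3.138, -0.155, -0.001]
contact_force: [-1.0, -0.1, 2.1]
opening: 0.0584
```

>>> jog_arm --pt "0 0 0 0 0 -0.5 0.5" --pt "0 0 0 0 0 -1 0.5" --pt "0 0 0 0 0 -2 0.5" --pt "0 0 0 0 0 -2 0.5" --pt "0 0 0 0 0 -1 0.5" --pt "0 0 0 0 0 -0.5 0.5" --pt "0 0 0 0 0 0 0.5" --pt "0 0 0 0 0 0 0.5" --pt "0 0 0 0 0 0 0.5"

```text
t: 14.15
tool_pos: [0.5217, 0.2413, 0.163]
tool_rot: [3.137, 0.155, -0.005]
contact_force: [0.3, 0.6, -5.1]
opening: 0.058
```

```bash
python3 - <<'E'
from look import *
rel(.5273,.0378,.16,-95.9)
o,im,d=grab('wrist'); save('w7.png',im)
P=cloud('wrist',o,d); M=R.from_rotvec(o['tool_rot']).as_matrix(); Q=(P-o['tool_pos'])@M
hsv=cv2.cvtColor(im,cv2.COLOR_RGB2HSV); red=((hsv[...,0]<8)|(hsv[...,0]>172))&(hsv[...,1]>120)&(d>0)&(np.hypot(Q[...,0],Q[...,1])<.05)
q=Q[red]; t=np.median(q[:,2]); q=q[abs(q[:,2]-t)<.003]; print('lid top toolz',t,cv2.minEnclosingCircle(np.float32(q[:,:2]*1000)))
A=np.c_[q[:,:2],np.ones(len(q))]; print('tilt',np.linalg.lstsq(A,q[:,2],rcond=None)[0].round(4))
for n in('side',):
    o,im,d=grab(n); save('side1.png',cv2.resize(im[190:330,160:330],None,fx=4,fy=4,interpolation=cv2.INTER_CUBIC))
print(o['contact_force'],o['opening'])
E
```

```text
pos [0.5217 0.2413 0.163 ] jaw -84.34 tilt [-0.0029 -0.0009] t 14.15 q [ 0.3   0.01  1.81 -0.    1.32  1.78]
shift cm [-1.444 20.311  0.318] turn rad [0.0009 0.0029 0.2018] rows>= 4.883657823406206 1.6142864317020849
lid top toolz -0.00928441151926681 ((0.01844174601137638, 0.2559126019477844), 30.77787971496582)
tilt [ 0.0016  0.0009 -0.0094]
[ 0.22888664 -0.49268583 -5.3530519 ] 0.0582499312293014
```

View pics/side1.png

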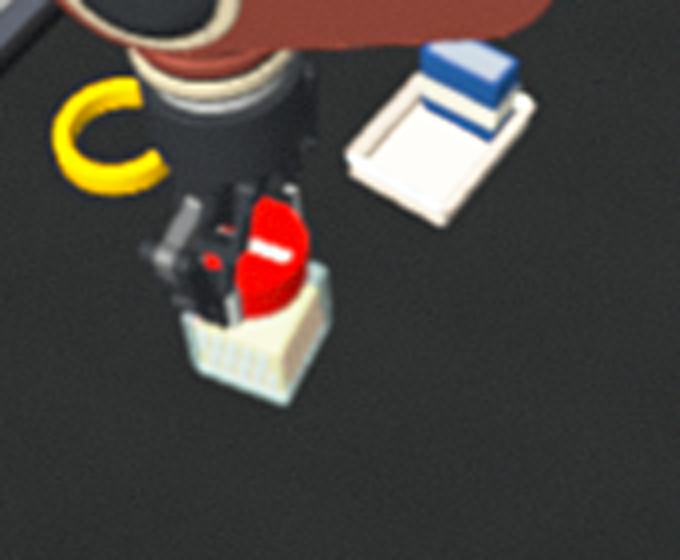

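The jar hangs straight from the lid, with the stripe still square to the body. The tin stands at the far end of the caddy. Next I carry the jar over, a bit higher.

>>> jog_arm --pt "0 0 0 -0.1 0.8 -1 0.5" --pt "0 0 0 -0.15 2 -1 0.5" --pt "0 0 0 -0.2 2.8 -1 0.5" --pt "0 0 0 -0.2 2.9 0 0.5" --pt "0 0 0 -0.2 2.9 0 0.5" --pt "0 0 0 -0.2 2.9 0 0.5" --pt "0 0 0 -0.15 2.5 0 0.5" --pt "0 0 0 -0.1 1.8 0 0.5" --pt "0 0 0 -0.1 1.2 0 0.5" --pt "0 0 0.04 -0.04 0.6 0 0.5" --pt "0 0 0.05 0 0 0 0.5" --pt "0 0 0.06 0 0 0 0.5"

```text
t: 15.25
tool_pos: [0.5283, 0.0366, 0.1951]
tool_rot: [-3.14, 0.086, 0.0]
contact_force: [-0.2, 0.3, -4.9]
opening: 0.0579
```

>>> jog_arm --pt "0 0 0.05 0 0 0 0.5" --pt "0 0 0 0 0 1 0.5" --pt "0 0 0 0 0 1 0.5" --pt "0 0 0 0 0 1 0.5" --pt "0 0 0 0 0 0 0.5" --pt "0 0 0 0 0 0 0.5" --pt "0 0 0 0 0 0 0.5" --pt "0 0 0 0 0 0 0.5"

```text
t: 15.92
tool_pos: [0.5289, 0.0373, 0.1653]
tool_rot: [3.138, -0.158, 0.001]
contact_force: [-0.1, 0.1, -4.4]
opening: 0.0581
```

```bash
python3 g.py .5271 .0365 .130 -95.8;python3 - <<'E'
from look import *
for n in('scene',):
    o,im,d=grab(n); print(o['contact_force'],o['wrist_torque'],o['tool_pos']); save('scene1.png',cv2.resize(im[130:250,220:340],None,fx=5,fy=5,interpolation=cv2.INTER_CUBIC))
E
```

```text
pos [0.5289 0.0373 0.1653] jaw -95.78 tilt [ 0.0009 -0.0001] t 15.92 q [-0.07 -0.1   1.92  0.    1.33  1.6 ]
shift cm [-0.17   0.096  3.529] turn rad [-0.     -0.0009  0.0003] rows>= 0.8475337349636428 0.008008951613572684
[-0.07339452  0.13915586 -4.42021193] [-0.00290608 -0.04812209  0.03818544] [0.52885252 0.03728468 0.16528996]
```

View pics/scene1.png

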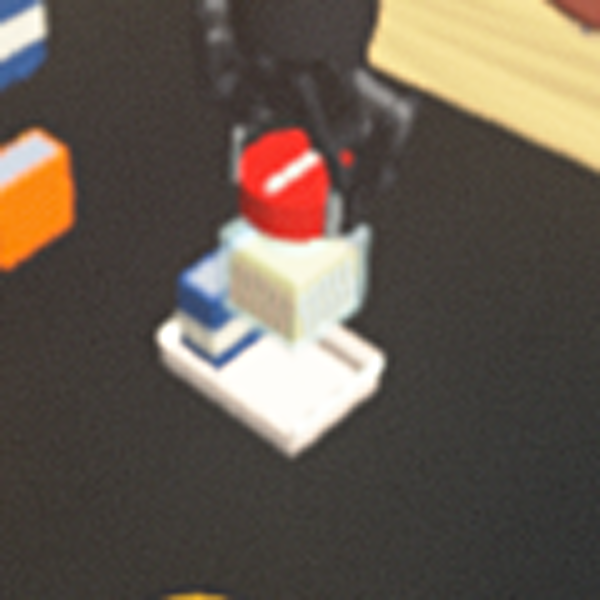

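The jar hangs aligned above the free end of the caddy, with the tin beside it. I lower it.

>>> jog_arm --pt "0 0 0 -0.07 0.05 0.5 0.5" --pt "0 0 0 -0.07 0.04 1 0.5" --pt "0 0 0 0 0 1 0.5" --pt "0 0 0 0 0 0.5 0.5" --pt "0 0 0 0 0 0.3 0.5" --pt "0 0 0 0 0 0.2 0.5" --pt "0 0 0 0 0 0 0.5" --pt "0 0 0 0 0 0 0.5" --pt "0 0 0 0 0 0 0.5"

```text
t: 16.72
tool_pos: [0.5274, 0.0365, 0.1303]
tool_rot: [-3.138, 0.159, -0.002]
contact_force: [0.7, 0.5, -4.8]
opening: 0.0585
```

```bash
python3 g.py .5271 .0365 .098 -95.8
```

```text
pos [0.5274 0.0365 0.1303] jaw -95.8 tilt [ 0.001 -0.   ] t 16.72 q [-0.07 -0.07  1.95  0.    1.26  1.6 ]
shift cm [-3.200e-02  1.000e-03  3.234e+00] turn rad [-0.0001 -0.001   0.    ] rows>= 0.7754661112342282 0.00812116782083342
```

>>> jog_arm --pt "0 0 0 0 0 0.4 0.5" --pt "0 0 0 0 0 0.5 0.5" --pt "0 0 0 0 0 0.5 0.5" --pt "0 0 0 0 0 0.4 0.5" --pt "0 0 0 0 0 0.3 0.5" --pt "0 0 0 0 0 0 0.5" --pt "0 0 0 0 0 0 0.5"

```text
t: 17.3
tool_pos: [0.5267, 0.0365, 0.1084]
tool_rot: [3.138, -0.159, -0.001]
contact_force: [-0.4, 1.7, -4.6]
opening: 0.0579
```

>>> jog_arm --pt "0 0 0 0 0 0.3 0.5" --pt "0 0 0 0 0 0.3 0.5" --pt "0 0 0 0 0 0.3 0.5" --pt "0 0 0 0 0 0.2 0.5" --pt "0 0 0 0 0 0 0.5" --pt "0 0 0 0 0 0 0.5"

```text
t: 17.8
tool_pos: [0.5282, 0.0364, 0.0992]
tool_rot: [3.138, -0.159, 0.004]
contact_force: [0.0, 0.4, 2.2]
opening: 0.0582
```

```bash
python3 g.py .5271 .0365 .098 -95.8; python3 -c "
from h import *
o=ctrl.get_obs();print(o['contact_force'],o['wrist_torque'])"
```

```text
pos [0.5282 0.0364 0.0992] jaw -95.8 tilt [ 0.0028 -0.0002] t 17.8 q [-0.07 -0.03  1.96  0.    1.2   1.6 ]
shift cm [-0.107  0.002  0.117] turn rad [-0.0001 -0.0028  0.    ] rows>= 0.0380164246500161 0.02236514072511797
[0.0109792  0.36238358 2.24757155] [0.01605368 0.06847748 0.02090342]
```

The jar is seated: the load on the wrist has gone and the TCP height is as predicted. Now I grip harder and unscrew anticlockwise.

>>> jog_arm --pt "0 0 0 0 0 0.05 0.4" --pt "0 0 0 0 0 0 0.4" --pt "0 0 0 0 0 0 0.4" --pt "0 0 -0.05 0 0 0 0.4" --pt "0 0 -0.05 0 0 0 0.4" --pt "0 0 -0.05 0 0 0 0.4" --pt "0 0 -0.05 0 0 0 0.4" --pt "0 0 -0.05 0 0 0 0.4" --pt "0 0 0 0 0 0 0.4" --pt "0 0 0 0 0 0 0.4" --grip_force 110

```text
t: 18.63
tool_pos: [0.5284, 0.0361, 0.0993]
tool_rot: [3.132, 0.232, 0.005]
contact_force: [-1.4, -0.5, 6.5]
opening: 0.0577
```

```bash
python3 g.py .5271 .0365 .0992 -80.8; python3 -c "
from h import *
o=ctrl.get_obs();print(o['contact_force'],o['wrist_torque'],o['opening'])"
```

```text
pos [0.5284 0.0361 0.0993] jaw -81.53 tilt [ 0.0032 -0.0006] t 18.63 q [-0.07 -0.03  1.96 -0.    1.2   1.35]
shift cm [-0.123 -0.057  0.012] turn rad [ 0.0011 -0.0031 -0.0127] rows>= 0.03268857069200038 0.10490047524449624
[-1.39903183 -0.45220276  6.47660704] [-0.14512133  0.21976769 -0.26834326] 0.05767898872955087
```

>>> jog_arm --pt "0 0 -0.1 0 0 0 0.4" --pt "0 0 -0.1 0 0 0 0.4" --pt "0 0 -0.1 0 0 0 0.4" --pt "0 0 -0.1 0 0 0 0.4" --pt "0 0 -0.1 0 0 0 0.4" --pt "0 0 -0.1 0 0 0 0.4" --pt "0 0 -0.1 0 0 0 0.4" --pt "0 0 -0.1 0 0 0 0.4" --pt "0 0 0 0 0 0 0.4"

```text
t: 19.38
tool_pos: [0.5281, 0.0365, 0.0993]
tool_rot: [2.792, 1.438, 0.003]
contact_force: [-1.9, 0.2, 7.5]
opening: 0.0579
```

```bash
cat > chk.py <<'E'
from g import *
rel(.5271,.0365,.0992,-10)
o,im,d=grab('wrist'); save('w8_%d.png'%(o['t']*100),im); print(o['contact_force'].round(2),o['wrist_torque'].round(2),o['opening'])
P=cloud('wrist',o,d); M=R.from_rotvec(o['tool_rot']).as_matrix(); Q=(P-o['tool_pos'])@M
hsv=cv2.cvtColor(im,cv2.COLOR_RGB2HSV)
near=(d>0)&(np.hypot(Q[...,0],Q[...,1])<.026)&(abs(Q[...,2]+.0095)<.004)
st=near&(hsv[...,1]<100)&(hsv[...,2]>150); q=Q[st]
v=np.linalg.svd(q[:,:2]-q[:,:2].mean(0),full_matrices=False)[2][0]
print('stripe n',st.sum(),'angle in tool deg',np.degrees(np.arctan2(v[1],v[0])),'world',np.degrees(np.arctan2(*(M[:,:2]@v)[[1,0]])))
# jar body shoulder edges / corners
sh=(d>0)&(abs(P[...,2]-.067)<.004)&(np.hypot(Q[...,0],Q[...,1])<.06)
n,L,s,c=cv2.connectedComponentsWithStats(sh.astype(np.uint8))
for i in range(1,n):
    if s[i,4]>80: print('slab67',s[i],cv2.minAreaRect(np.float32(P[L==i][:,:2]*1000)))
E
python3 chk.py
```

```text
pos [0.5281 0.0365 0.0993] jaw -35.51 tilt [0.0023 0.0003] t 19.38 q [-0.07 -0.03  1.96  0.    1.2   0.55]
shift cm [-0.057 -0.082  0.009] turn rad [ 0.002  -0.0011 -0.4453] rows>= 0.023962895909205223 3.562131094738486
[-1.92  0.23  7.55] [ 0.03  0.47 -0.22] 0.05788091084923854
stripe n 901 angle in tool deg 179.592048277767 world -125.10351459801538
slab67 [ 195  174  118   60 1485] ((539.1622924804688, 52.568931579589844), (39.14225387573242, 75.82676696777344), 53.65871810913086)
```

>>> jog_arm --pt "0 0 -0.1 0 0 0 0.4" --pt "0 0 -0.1 0 0 0 0.4" --pt "0 0 -0.1 0 0 0 0.4" --pt "0 0 -0.1 0 0 0 0.4" --pt "0 0 -0.05 0 0 0 0.4" --pt "0 0 0 0 0 0 0.4" --pt "0 0 0 0 0 0 0.4" --pt "0 0 0 0 0 0 0.4" --pt "0 0 0 0 0 0 0.4"

```text
t: 20.18
tool_pos: [0.5278, 0.0366, 0.0993]
tool_rot: [2.404, 2.021, 0.002]
contact_force: [-2.9, 0.9, 8.1]
opening: 0.0578
```

```bash
python3 chk.py; python3 - <<'E'
from h import *
o,im,d=grab('scene'); P=cloud('scene',o,d)
m=(abs(P[...,0]-.527)<.05)&(abs(P[...,1]-.0365)<.05)&(d>0)
s=m&(abs(P[...,2]-.066)<.004); print(s.sum(),cv2.minAreaRect(np.float32(P[s][:,:2]*1000)))
E
```

```text
pos [0.5278 0.0366 0.0993] jaw -9.91 tilt [0.0015 0.0004] t 20.18 q [-0.07 -0.03  1.96  0.    1.2   0.1 ]
shift cm [-0.022 -0.071  0.007] turn rad [ 0.0014 -0.0007  0.0016] rows>= 0.017969030291806135 0.01793009071109593
[-2.88  0.85  8.11] [ 0.08  0.65 -0.38] 0.05784012324428453
stripe n 888 angle in tool deg 179.76115285283154 world -99.66878521782817
slab67 [ 202  183   98   45 1579] ((528.05078125, 55.367618560791016), (24.834627151489258, 60.77665328979492), 85.63373565673828)
147 ((528.9794921875, 27.14065170288086), (59.03826141357422, 80.87548065185547), 2.1539931297302246)
```

The lid followed the jaws through 86° without slipping. Now I ease the torque and lift a little.

>>> jog_arm --pt "0 0 0.03 0 0 0 0.4" --pt "0 0 0.02 0 0 0 0.4" --pt "0 0 0 0 0 0 0.4" --pt "0 0 0 0 0 0 0.4"

```text
t: 20.62
tool_pos: [0.5281, 0.0365, 0.0993]
tool_rot: [2.453, 1.961, 0.003]
contact_force: [-2.9, 0.7, 6.7]
opening: 0.0578
```

```bash
python3 -c "
from h import *
o=ctrl.get_obs();print(o['contact_force'],o['wrist_torque'],o['tool_pos'],o['tool_rot'],o['q'])"
```

```text
[-2.85248394  0.66564421  6.73031655] [ 0.05133492  0.43452471 -0.06393079] [0.52808978 0.03649416 0.09930129] [2.45286919 1.96057415 0.0028035 ] [-7.17071944e-02 -2.77810911e-02  1.96420461e+00  1.48847366e-04
  1.20286611e+00  1.50409907e-01]
```

Torque is eased to about -0.06 N m. I lift 8 mm and check the weight.

>>> jog_arm --pt "0 0 0 0 0 -0.2 0.4" --pt "0 0 0 0 0 -0.3 0.4" --pt "0 0 0 0 0 -0.3 0.4" --pt "0 0 0 0 0 -0.1 0.4" --pt "0 0 0 0 0 0 0.4" --pt "0 0 0 0 0 0 0.4" --pt "0 0 0 0 0 0 0.4"

```text
t: 21.2
tool_pos: [0.5269, 0.0364, 0.1061]
tool_rot: [-2.454, -1.962, 0.0]
contact_force: [0.8, -0.9, 0.4]
opening: 0.0574
```

```bash
python3 g.py .5271 .0365 .1242 -13; python3 -c "
from h import *
for _ in range(3):
    o,im,d=grab('scene');print(o['contact_force'].round(2),o['wrist_torque'].round(3),o['tool_pos'])"
```

```text
pos [0.5269 0.0364 0.1061] jaw -12.72 tilt [-0.0002 -0.0001] t 21.2 q [-0.07 -0.04  1.96 -0.    1.22  0.15]
shift cm [ 0.01   0.019 -1.807] turn rad [-0.0001  0.0001  0.0049] rows>= 0.4334196570165885 0.038895388201025026
[ 0.81 -0.94  0.37] [-0.072 -0.082  0.04 ] [0.52689458 0.03644594 0.10612765]
[ 0.98 -0.39 -0.51] [-0.025 -0.091  0.004] [0.52691074 0.03645375 0.10612308]
[ 1.73 -0.76  0.4 ] [-0.045 -0.025 -0.015] [0.52691019 0.03645028 0.10614236]
```

Only the lid's weight is on the wrist, so the jar has let go. I lift to 25 mm and check.

>>> jog_arm --pt "0 0 0 0 0 -0.3 0.4" --pt "0 0 0 0 0 -0.4 0.4" --pt "0 0 0 0 0 -0.4 0.4" --pt "0 0 0 0 0 -0.4 0.4" --pt "0 0 0 0 0 -0.3 0.4" --pt "0 0 0 0 0 0 0.4" --pt "0 0 0 0 0 0 0.4" --pt "0 0 0 0 0 0 0.4" --pt "0 0 0 0 0 0 0.4" --pt "0 0 0 0 0 0 0.4" --pt "0 0 0 0 0 0 0.4"

```text
t: 22.27
tool_pos: [0.5268, 0.0365, 0.1241]
tool_rot: [-2.454, -1.961, 0.001]
contact_force: [0.6, -0.1, -0.5]
opening: 0.0577
```

```bash
python3 g.py .5271 .0365 .1242 -13; python3 - <<'E'
from h import *
ims=[]
for n,(y,x) in (('scene',(130,220)),('side',(150,205))):
    o,im,d=grab(n); print(o['contact_force'].round(2),o['opening'])
    P=cloud(n,o,d); z=np.load(n+'0.npz'); 
    ims.append(cv2.resize(im[y:y+120,x:x+80],None,fx=5,fy=5,interpolation=cv2.INTER_CUBIC))
    hsv=cv2.cvtColor(im,cv2.COLOR_RGB2HSV); red=((hsv[...,0]<8)|(hsv[...,0]>172))&(hsv[...,1]>120)&(np.hypot(P[...,0]-.527,P[...,1]-.0365)<.06)&(d>0)
    q=P[red]; print(n,'lid z',np.percentile(q[:,2],[2,50,98]).round(4)); t=q[q[:,2]>np.percentile(q[:,2],98)-.006]; print(cv2.minEnclosingCircle(np.float32(t[:,:2]*1000)))
    for lab,lo,hi in(('tin',.066,.073),('jar',.061,.07)):
        s=(P[...,2]>lo)&(P[...,2]<hi)&(d>0)&(abs(P[...,0]-.525)<.045)&((abs(P[...,1]+.0115)<.017) if lab=='tin' else (abs(P[...,1]-.04)<.032))
        if s.sum()>20: print(lab,s.sum(),cv2.minAreaRect(np.float32(P[s][:,:2]*1000)))
save('fin.png',np.hstack(ims))
E
```

```text
pos [0.5268 0.0365 0.1241] jaw -12.72 tilt [-0.0005  0.    ] t 22.27 q [-0.07 -0.06  1.95  0.    1.25  0.15]
shift cm [ 0.007  0.026 -0.012] turn rad [-0.0005  0.0001  0.0049] rows>= 0.007099437024349776 0.03921057929398014
[ 0.62 -0.07 -0.54] 0.05770026888145977
scene lid z [0.1195 0.4021 0.4343]
((511.67156982421875, 41.01900863647461), 54.4935188293457)
tin 81 ((534.5546875, -11.04588508605957), (32.87623596191406, 33.349727630615234), 79.746337890625)
jar 157 ((527.378662109375, 38.4903564453125), (59.83134841918945, 58.542083740234375), 1.854364275932312)
[-0.29 -1.66 -1.33] 0.057686153016850754
side lid z [0.1168 0.4153 0.4359]
((508.7228088378906, 41.78215026855469), 53.28602600097656)
tin 33 ((498.48712158203125, -9.466560363769531), (28.82187843322754, 11.18291187286377), 82.21411895751953)
jar 191 ((527.5321655273438, 37.88554000854492), (59.01876449584961, 57.90141677856445), 0.7803621888160706)
```

View pics/fin.png

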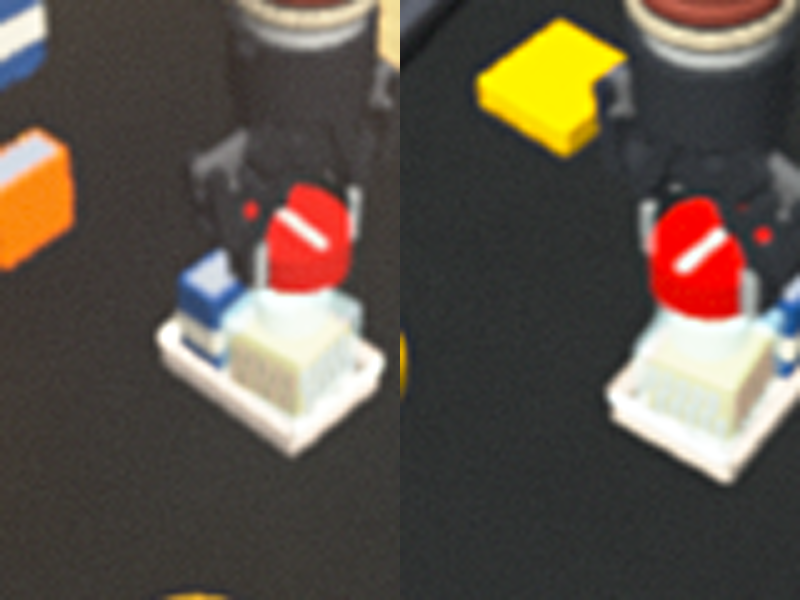

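Final views: the jar is down in the caddy beside the tin, and the lid is held level above the mouth, with the stripe turned about 86°. The jar's centre has moved about 1.5 mm along +y, so I follow it with the lid and check heights.

>>> jog_arm --pt "0 0 0 0.12 0 0 0.4" --pt "0 0 0 0 0 0 0.4" --pt "0 0 0 0 0 0 0.4" --pt "0 0 0 0 0 0 0.4" --pt "0 0 0 0 0 0 0.4" --pt "0 0 0 0 0 0 0.4"

```text
t: 22.87
tool_pos: [0.5273, 0.0377, 0.1243]
tool_rot: [2.454, 1.962, 0.0]
contact_force: [0.4, 0.2, -1.2]
opening: 0.0573
```

```bash
python3 - <<'E'
from h import *
o=ctrl.get_obs(); print(o['tool_pos'],o['tool_rot'],o['t'],o['contact_force'].round(2))
for n in('scene','side'):
    o,im,d=grab(n);P=cloud(n,o,d)
    for lab,c,z0 in(('jar shoulder',(.5274,.038),.066),('tin top',(.5224,-.0114),.069)):
        w=.028 if lab[0]=='j' else .012
        s=(d>0)&(abs(P[...,1]-c[1])<w)&(abs(P[...,0]-c[0])<.028)&(P[...,2]>.055)&(P[...,2]<.08)
        h,e=np.histogram(P[s][:,2],bins=np.arange(.055,.081,.002)); print(n,lab,h)
    if n=='scene':
        a=np.load('scene0.npz')['im'].astype(int); df=abs(a-im).max(2)
        for b,(u0,v0,u1,v1) in dict(mug=(350,275,398,330),tape=(240,247,280,285),notes=(166,200,208,236),stapler=(143,138,172,164),glue=(395,228,418,263)).items(): print(b,(df[v0:v1,u0:u1]>60).sum())
ctrl.finish_job() if o['contact_force'][2]<3 else print('not finished')
E
```

```text
[0.5272575  0.0376521  0.12429265] [2.45385779e+00 1.96166624e+00 4.12117188e-06] 22.8667 [ 0.4   0.25 -1.19]
scene jar shoulder [ 4  2  4  2  9 42 58 24  7  6  6 14]
scene tin top [ 1  5  0  2  3  1  7 26 23  5  0  0]
mug 0
tape 0
notes 0
stapler 0
glue 0
side jar shoulder [10  7 10  8 19 51 81 16  6 12  3  6]
side tin top [ 0  0  0  0  0  1  2 10  9  3  0  0]
the job is handed in; nothing more can be done
```

The job is done and was handed in at 22.9 s of the 64 s allowed. The simulator reports no verdict.

**What I did:** I packed the tin at one end of the caddy, then carried the jar in by its tight lid. I turned the lid about 86° anticlockwise with no slip, eased the torque to about -0.06 N m and lifted it 25 mm. It finished held level above the open jar.

**Last checks:**
- **Tin and jar:** the tin's top is at about 70 mm and the jar's shoulder at about 67 mm. With depth reading roughly 1 mm high, that fits both being fully down.
- **Lid:** the wrist carried about 1 N after the lift, which fits the lid alone. The lid is within about 1 mm of the jar's axis.
- **Bystanders:** no pixel changes in the scene view at the mug, tape, note block, stapler or glue stick.

**Checks that disagreed or did not work:**
- **Jar shift:** the jar moved about 1.5 mm and turned a few degrees during the unscrewing, as expected from the play in the caddy. I moved the lid 1.2 mm to follow it.
- **Lid height by camera:** this check failed because the red mask also caught the arm. The lid's height rests on the tool's pose and the final picture instead.

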